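# Tip the square-topped blank out of the carver's rack

## Robot

A 6-joint arm with a two-finger parallel gripper is mounted at the origin on the work surface. World frame = base frame: x ahead of the robot, y to its left, z up, the work surface at z = 0. Lengths are in m, angles in rad, forces in N, time in s.
With the tool pointing down it reaches from about 0.425 to 1.125 m from the base axis. Payload 14.9 kg.
Tool frame: the origin (TCP) lies midway between the tips of the shut fingers; the grasp point (between the pads) lies 19 mm behind it (bot.grip_point_offset is the distance from the TCP to the grasp point, in m); z points along the fingers, y is the line along which they close (so a half turn about z gives the same grasp; the last joint's range is limited). The gripper opens to 91 mm and grips with 3 to 60 N. Pads are 32 mm wide; open, the fingers measure 118 mm over their backs; the gripper's body (76 mm by 178 mm) begins 60 mm behind the grasp point.
Start: joints at [1.307, 0.379, 1.734, -0, 1.028, -0.033], TCP at [0.16, 0.681, 0.214] pointing down, gripper open.
Joint ranges: [-2.77, 2.77], [-0.74, 2.19], [0, 2.66], [-1.06, 4.2], [0.31, 2.87], [-3.08, 3.08]. Speed limits (rad/s): [1.89, 1.89, 2.39, 3.14, 3.14, 3.14].

## Interface

Orientations are given as [roll, pitch, yaw] about the fixed x, y, z axes, in that order (R = Rz(yaw) Ry(pitch) Rx(roll)).
In Python, from plant import bot, eyes, job gives the robot as it stands.
- The arm moves only by the tool play_rows, never from a script. Its argument "motion" is a list that holds one entry, the list of rows, each a list of 4 numbers: the shift along the tool's x, y, z in units of 0.02 m (1.0 is 0.02 m), then the turn about the tool's z in units of 4 degrees (1.0 is 4 degrees). In form: [[[x, y, z, turn], ...]]. A call has exactly 8 rows; each row shifts and turns the commanded pose from where the row before left it, along the tool's axes as they then stand; what a row does not reach is not made up. A row lasts 1/12 s, in which the tool goes at most 41.7 mm and 7.16 degrees, less where a joint would pass 70% of its speed; a pose out of reach is approached as far as the arm can. A call with a number of a shift or a turn outside -1 to 1 is refused whole. A call with a gripper value outside its range is refused whole. "claw" is the opening, from -1 (shut) to 1 (fully open), so that 0 is half open, set as the call begins (left out, the last holds). The fingers move at their own pace and stop on an object; "force" is the grip in N (left out, the last holds). Time passes only in rows, so rows that do not move let the fingers close, or fill a call up. It gives the time, the measured TCP pose, the force, the opening and the grip force at its end, in the units of the state.
- bot.observe(): the state, without advancing time (a new reading comes with each control period).
- eyes.capture(name): name is "side" or "top" or "wrist"; returns the picture (400x640x3 uint8, blue, green, red); there is no depth.
- eyes.camera_model(name): a dict with "K" (3x3 intrinsics, pixels), "extrinsics" (4x4, takes a point from camera to world coordinates). Camera axes: x right, y up, looking along -z (the intrinsics and any distortion apply to the point x, -y, -z); pixel columns grow to the right and rows downward; lengths in m; the calibration is good to about 2 mm. A picture is of the moment at which its call begins: read the wrist's pose just before it. camera_model takes no time and is no camera call; for the wrist camera it gives the pose at the moment of the call.
- job.hand_in(): hands the job in; it is judged then, once.
The state is a dict: "time_s": time; "joints": joint angles; "dq": joint speeds; "tau": joint torques, N m; "ee_pos": TCP position; "ee_rot": TCP orientation; "force": force on the tool from outside, world axes, zero at the start; "moment": the same for the moment, N m; "finger_gap": finger opening in m; "grasp_force": force on a finger pad.
Only numpy, scipy, OpenCV 4.12 (cv2) and the standard library are available. Lean on these libraries where they do the work, as an engineer would, in place of code of your own. Each camera call takes 0.05 s, during which the arm holds its last target. There are 200 camera calls.

## Task

From the packed rack of carving blanks take the tall board with the square top (not the tall one with the rounded top): with its foot still in the rack, tip its top forward, away from the steel rod, by about fifteen degrees, then draw it out over the front lip. Stand it upright in the middle of the plywood work board, setting it down gently, not dropping it, and leave it there. Leave the round-topped one standing in its place in the rack.

Things in the scene. Friction and masses are not known exactly. Their poses are not given: they have to be found in the camera images.
- board_mid (a point): centre, half-way up, of the wanted blank: plain light-wood board with a square top, 130 deep (its x) by 32 thick (its y) by 185 mm tall (its z), about 0.4 kg, standing on its foot, axes along the rack's. Second from one end of a row of six, 1.5 mm apart; the short blanks (105 to 120 mm tall) beside it leave its top 65 mm free on both sides. It tips about its front (-x) lower edge.
- rack: fixed dark-wood rack; origin on the bench under the row's middle, row along y, z up, front = -x (to the robot). 164 x 230 mm; floor at z 15; front lip z up to 31, inner face x -70, 2 mm before the boards; back rail inner face x +70, z up to 75. Steel rod along y at x +57, z 217, 10 thick, over the tall boards' rear 10 mm, blocks lifting straight; 4 degrees of forward tip clear it. End posts to z 232.
- arched_mid (a point): centre, half-way up, of the other tall blank, to be left alone: same wood and size, 130 x 32 x 185 mm, but with a round-arched top (arch in its x-z plane); second from the other end of the row, two short blanks away from the wanted one (100 mm between their centres).
- work_top (a point): centre of the upper face of the fixed plywood work board, 240 x 240 mm and 18 mm thick, lying flat on the bench to the left (+y) of the rack; z up. The face is 18 mm above the bench.
Things that resemble listed ones, but are neither listed nor needed, are in the scene too. What is shaped like the part that bears board_mid but blue or orange is not meant.

How it is judged:
On the way:
1. the square-topped board is tipped forward by at least 8 degrees with its foot still in the rack, its centre forward of where it stood but still over the rack and less than 143 mm above the bench (angle between board_mid's own z axis and vertical above 0.14 rad and z of board_mid in the frame of rack below 0.143 m and x of board_mid in the frame of rack between -0.075 and -0.012 m), for 0.1 s.
At the end, for the whole second after the job is handed in: the square-topped board stands at rest, upright within 6 degrees, on the work board, its centre line within 50 mm of that board's centre; the round-topped blank is upright within 10 degrees and within 30 mm of where it was (horizontal distance between board_mid and work_top below 0.05 m and angle between board_mid's own z axis and vertical below 0.1 rad and z of board_mid in the frame of work_top between 0.085 and 0.1 m and distance of arched_mid from where it was at the start of the episode below 0.03 m and angle between arched_mid's own z axis and vertical below 0.17 rad and linear speed of square_board below 0.02 m/s); the robot touches nothing.
It fails at once if the arched blank is moved by more than 30 mm (distance of arched_mid from where it was at the start of the episode above 0.03 m).
It fails at once if the board is dropped onto the work board: let go of there with its centre more than 112 mm above that board's face (foot about 20 mm up) (horizontal distance between board_mid and work_top below 0.12 m and z of board_mid in the frame of work_top above 0.112 m and contact force between the fingers and square_board below 0.3 N).
It also fails if it takes over 48 s, if anything falls off the work surface, if the arm or the gripper's body presses on something with over 40 N, if the wrist force passes 120 N, or if a joint passes its speed limit or range.

## Working session

There is one attempt and no reset: what is moved stays moved. The work goes in short steps, Python scripts to look and compute and a tool call to move; the robot and the scene stay as the last step left them, time stands still between calls to the robot, and variables do not carry over. Pictures are saved under pics/ and viewed, at most 10 in all, crops included, and the job is handed in when it is done.

Besides the shell and the picture viewer there is one more tool, called by a JSON object that holds its "api" and its "payload". play_rows: Moves the arm, as the interface text tells. Its arguments: {"type":"object","properties":{"motion":{"type":"array","items":{"type":"array","items":{"type":"array","items":{"type":"number"}}}},"claw":{"type":"number"},"force":{"type":"number"}},"required":["motion"]}

```bash
mkdir -p pics; python3 - <<'E'
from plant import bot, eyes, job
import cv2,numpy as np
s=bot.observe(); print(s)
for n in("side","top"):
    cv2.imwrite(f"pics/{n}0.png",eyes.capture(n)); m=eyes.camera_model(n); print(n,m)
E
```

```text
{'time_s': 0.0, 'joints': array([ 1.30673224e+00,  3.79404732e-01,  1.73479064e+00,  1.78124641e-05,
        1.02852669e+00, -3.33147915e-02]), 'dq': array([ 0.00154728, -0.00132006,  0.00103872,  0.00146164, -0.00022195,
       -0.00023831]), 'tau': array([ 1.14686711e-03, -7.63721466e+01, -4.34374452e+01,  6.50432054e-02,
        4.23914962e-02, -1.02595034e-04]), 'ee_pos': array([0.15999929, 0.6810473 , 0.21328606]), 'ee_rot': array([-3.14046438e+00, -5.28571590e-05,  2.91083413e+00]), 'force': array([-0.05359239,  0.11125408, -1.03077554]), 'moment': array([-0.02126436, -0.01487292, -0.02914003]), 'grasp_force': 0.0, 'finger_gap': 0.09137280780370702}
side {'K': array([[500.00362596,   0.        , 322.14429503],
       [  0.        , 500.00362596, 207.72232592],
       [  0.        ,   0.        ,   1.        ]]), 'extrinsics': array([[ 0.23551278, -0.62192083,  0.74682543,  1.41543541],
       [ 0.97166684,  0.16643773, -0.16781548, -0.28720877],
       [-0.01993198,  0.76518819,  0.64349806,  0.93473026],
       [ 0.        ,  0.        ,  0.        ,  1.        ]])}
top {'K': array([[474.61186908,   0.        , 316.74821412],
       [  0.        , 474.61186908, 206.68002563],
       [  0.        ,   0.        ,   1.        ]]), 'extrinsics': array([[ 0.02128202,  0.99445266, -0.10300958,  0.32488456],
       [-0.99919078,  0.02467372,  0.03176457, -0.05516804],
       [ 0.03412999,  0.10225021,  0.99417304,  1.24402549],
       [ 0.        ,  0.        ,  0.        ,  1.        ]])}
```

View pics/side0.png

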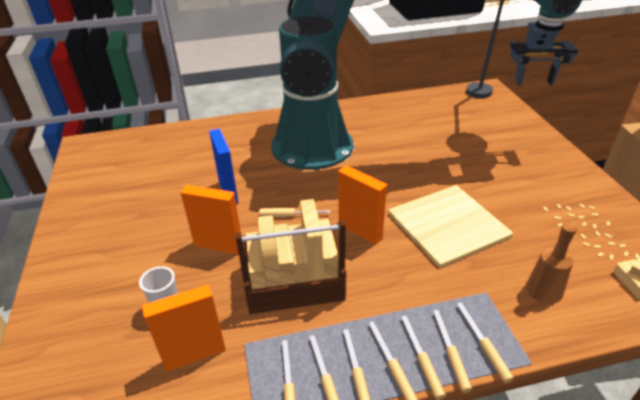

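View pics/top0.png

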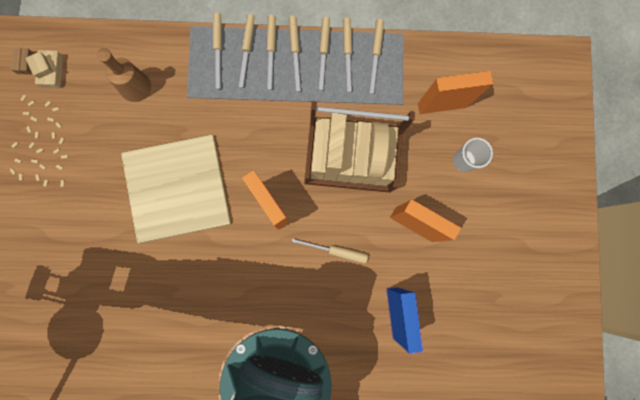

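The side view shows the rack near (295,265) and the work board at (450,225). In the top view the rack is at (355,150) and the work board at (176,188), with an orange board between them at (265,200). I'll enlarge both next.

```bash
python3 - <<'E'
import cv2,numpy as np
a=cv2.imread("pics/side0.png")[190:320,230:390]; b=cv2.imread("pics/top0.png")[95:200,290:420]
cv2.imwrite("pics/sidec.png",cv2.resize(a,None,fx=4.6,fy=4.6,interpolation=cv2.INTER_CUBIC))
cv2.imwrite("pics/topc.png",cv2.resize(b,None,fx=5.6,fy=5.6,interpolation=cv2.INTER_CUBIC))
E
```

```text
(no output)
```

View pics/sidec.png

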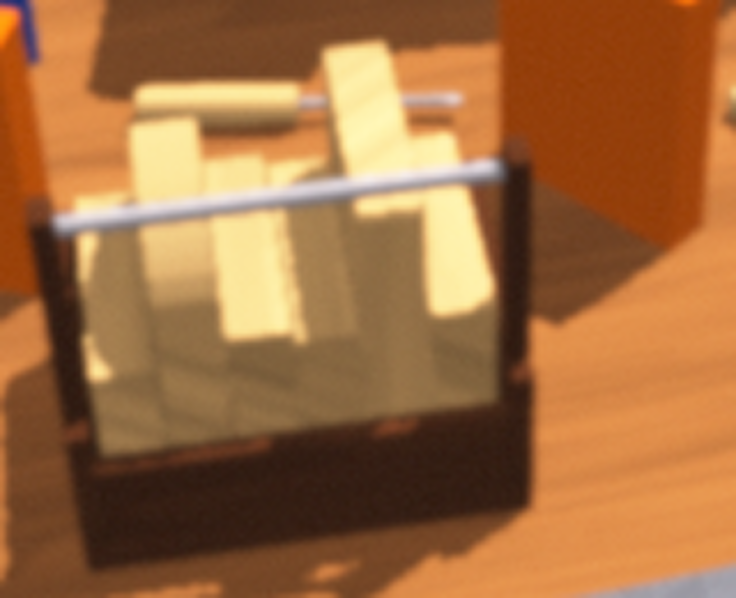

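View pics/topc.png

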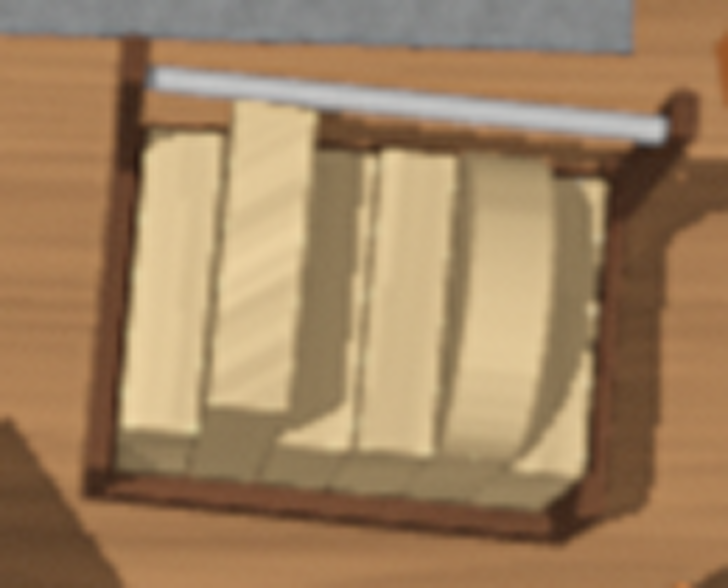

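Square-topped board is second from the +y end. In the top crop its top face runs from the front edge (209,408)–(292,412) to the rear edge (235,100)–(320,108). The arched blank is the second from the other end, near (500,300). Next I'll turn these pixels into positions.

```bash
cat > h.py <<'E'
import numpy as np
def bp(m,px,z):
    K=m["K"];T=m["extrinsics"]; p=np.atleast_2d(px).astype(float)
    d=np.c_[(p[:,0]-K[0,2])/K[0,0],-(p[:,1]-K[1,2])/K[1,1],-np.ones(len(p))]@T[:3,:3].T
    return T[:3,3]+d*((z-T[2,3])/d[:,2])[:,None]
def proj(m,X):
    T=m["extrinsics"];c=(np.atleast_2d(X)-T[:3,3])@T[:3,:3]
    return np.c_[m["K"][0,2]-m["K"][0,0]*c[:,0]/c[:,2],m["K"][1,2]+m["K"][1,1]*c[:,1]/c[:,2]]
E
python3 - <<'E'
from plant import eyes
from h import *
np.set_printoptions(precision=4,suppress=True)
t=eyes.camera_model("top");s=eyes.camera_model("side")
def an(P):
    print(P[:,:2].tolist(), P.mean(0)); 
    for i in range(len(P)):
        d=P[(i+1)%len(P)]-P[i]; print('  len',np.linalg.norm(d),'ang',np.degrees(np.arctan2(d[1],d[0])))
oT=np.array([290,95]);oS=np.array([230,190])
print("board top/top"); an(bp(t,np.array([[209,408],[292,412],[320,108],[235,100]])/5.6+oT,.2))
print("board top/side"); an(bp(s,np.array([[323,48],[388,42],[425,207],[355,213]])/4.6+oS,.2))
print("lip");an(bp(t,np.array([[85,492],[560,542]])/5.6+oT,.031))
print("rod top");an(bp(t,np.array([[150,78],[667,128]])/5.6+oT,.217))
print("rod side");an(bp(s,np.array([[55,223],[503,170]])/4.6+oS,.217))
print("rackbottom rear side");an(bp(s,np.array([[95,568],[528,508]])/4.6+oS,0))
print("work top");an(bp(t,[[122,153],[213,136],[230,223],[138,242]],.018))
print("work side");an(bp(s,[[389,217],[456,187],[511,231],[441,263]],.018))
print("orange top");an(bp(t,[[243,178],[253,172],[286,221],[275,227]],.18))
E
```

```text
board top/top
[[0.520779794981244, -0.1102875853649859], [0.5200786528506163, -0.1434801536896631], [0.6449029590130458, -0.15284974574164506], [0.6471269709228287, -0.11839886943320456]] [ 0.5832 -0.1313  0.2   ]
  len 0.03319997277522537 ang -91.21010556130437
  len 0.12517546350684114 ang -4.292699466024186
  len 0.034522588364639215 ang 86.30633716425416
  len 0.1266072738733801 ang 176.3267445726927
board top/side
[[0.5239246372696699, -0.1387081918265519], [0.5277668939858634, -0.10584124820680904], [0.6511900633432041, -0.11649737798336987], [0.6468029126261062, -0.14895073058446825]] [ 0.5874 -0.1275  0.2   ]
  len 0.033090767890402446 ang 83.33219491112355
  len 0.12388233060459308 ang -4.934575425010979
  len 0.03274854479920827 ang -97.69876084490181
  len 0.123304420661952 ang 175.23511614957778
lip
[[0.5116493282439772, -0.062727449473781], [0.49409864957438465, -0.28308737678271917]] [ 0.5029 -0.1729  0.031 ]
  len 0.2210577388045119 ang -94.5537390413388
  len 0.2210577388045119 ang 85.44626095866121
rod top
[[0.6497692563782969, -0.08341245634057434], [0.6359009688787
[... 1102 characters left out ...]
106859512, 0.41647539589350574], [0.6372415472952925, 0.18863716375429307]] [0.5032 0.2714 0.018 ]
  len 0.24911159953109255 ang 108.00706199631195
  len 0.22202102672252683 ang 15.07262148811964
  len 0.23598169967142416 ang -74.90406391445521
  len 0.2097553311606636 ang -161.42792064274218
orange top
[[0.496058662847378, 0.07871873237203084], [0.510381648599425, 0.056727624904076915], [0.40113714819551766, -0.020862071049569393], [0.3870985400091978, 0.003337757054026884]] [0.4487 0.0295 0.18  ]
  len 0.026244175135074096 ang -56.92347720827104
  len 0.13399448416512746 ang -144.6161479975288
  len 0.027977029864741095 ang 120.11853029997724
  len 0.13249377271707843 ang 34.67632507593147
```

{"api": "play_rows", "payload": {"motion": [[[-0.75,-0.85,-0.7,0],[-0.75,-0.85,-0.7,0],[-0.75,-0.85,-0.7,0],[-0.75,-0.85,-0.7,0],[-0.75,-0.85,-0.7,0],[-0.75,-0.85,-0.7,0],[-0.75,-0.85,-0.7,0],[-0.75,-0.85,-0.7,0]]], "claw": 1, "force": 25}}

```text
time_s: 0.77
ee_pos: [0.2461, 0.5204, 0.3263]
ee_rot: [-3.141, -0.0, 2.911]
force: [0.4, -0.3, -0.3]
finger_gap: 0.0912
grasp_force: 0.0
```

{"api": "play_rows", "payload": {"motion": [[[-0.75,-0.85,0,0],[-0.75,-0.85,0,0],[-0.75,-0.85,0,0],[-0.75,-0.85,0,0],[-0.75,-0.85,0,0],[-0.75,-0.85,0,0],[-0.75,-0.85,0,0],[-0.75,-0.85,0,0]]]}}

```text
time_s: 1.43
ee_pos: [0.3318, 0.3606, 0.3258]
ee_rot: [-3.141, -0.0, 2.911]
force: [0.9, -0.7, 1.4]
finger_gap: 0.0912
grasp_force: 0.0
```

{"api": "play_rows", "payload": {"motion": [[[-0.75,-0.85,0,0],[-0.75,-0.85,0,0],[-0.75,-0.85,0,0],[-0.75,-0.85,0,0],[-0.75,-0.85,0,0],[-0.75,-0.85,0,0],[-0.75,-0.85,0,0],[-0.75,-0.85,0,0]]]}}

```text
time_s: 2.1
ee_pos: [0.4174, 0.2008, 0.3258]
ee_rot: [-3.141, -0.0, 2.911]
force: [0.2, 0.1, 0.5]
finger_gap: 0.0914
grasp_force: 0.0
```

{"api": "play_rows", "payload": {"motion": [[[-0.75,-0.85,0,0],[-0.75,-0.85,0,0],[-0.75,-0.85,0,0],[-0.75,-0.85,0,0],[-0.75,-0.85,0,0],[-0.75,-0.85,0,0],[-0.75,-0.85,0,0],[-0.75,-0.85,0,0]]]}}

```text
time_s: 2.77
ee_pos: [0.5032, 0.0409, 0.3257]
ee_rot: [-3.142, -0.0, 2.911]
force: [0.3, -0.1, -0.5]
finger_gap: 0.0911
grasp_force: 0.0
```

{"api": "play_rows", "payload": {"motion": [[[-0.5,-0.85,0,-0.55],[-0.5,-0.85,0,-0.55],[-0.5,-0.85,0,-0.55],[-0.5,-0.85,0,-0.55],[0,0,0,0],[0,0,0,0],[0,0,0,0],[0,0,0,0]]]}}

```text
time_s: 3.43
ee_pos: [0.5303, -0.0311, 0.3258]
ee_rot: [3.141, -0.0, 3.064]
force: [0.6, -0.6, -0.1]
finger_gap: 0.091
grasp_force: 0.0
```

{"api": "play_rows", "payload": {"motion": [[[-0.54,-0.78,0,0],[-0.54,-0.78,0,0],[-0.54,-0.78,0,0],[-0.54,-0.78,0,0],[-0.54,-0.78,0,0],[-0.54,-0.78,0,0],[0,0,0,0],[0,0,0,0]]]}}

```text
time_s: 4.1
ee_pos: [0.5884, -0.1309, 0.3256]
ee_rot: [3.141, -0.001, 3.063]
force: [-0.9, -0.1, 0.2]
finger_gap: 0.0914
grasp_force: 0.0
```

```bash
python3 - <<'E'
from plant import bot, eyes
from h import *
import cv2
s=bot.observe();m=eyes.camera_model("wrist");im=eyes.capture("wrist")
print(s["ee_pos"],s["ee_rot"],m)
np.savez("w.npz",**m)
cv2.imwrite("pics/w1.png",cv2.resize(im,None,fx=1.25,fy=1.25))
R=np.radians(-4.5);c=np.array([.587,-.130])
for a in(-.065,.065):
  for b in(-.016,.016):
    X=[c[0]+a*np.cos(R)-b*np.sin(R),c[1]+a*np.sin(R)+b*np.cos(R),.2]
    print(a,b,1.25*proj(m,X))
E
```

```text
[ 0.58836906 -0.13085742  0.32562673] [ 3.14144053e+00 -5.30501743e-04  3.06327181e+00] {'K': array([[333.05755521,   0.        , 320.55428795],
       [  0.        , 333.05755521, 202.72103004],
       [  0.        ,   0.        ,   1.        ]]), 'extrinsics': array([[ 7.74234875e-02, -9.66852096e-01, -2.43315904e-01,
         5.20344056e-01],
       [ 9.96998292e-01,  7.51067305e-02,  1.87985451e-02,
        -1.26887961e-01],
       [ 9.92492997e-05, -2.44040989e-01,  9.69764913e-01,
         4.96484439e-01],
       [ 0.00000000e+00,  0.00000000e+00,  0.00000000e+00,
         1.00000000e+00]])}
-0.065 -0.016 [[380.58900297 151.13923186]]
-0.065 0.016 [[426.85737515 151.18869423]]
0.065 -0.016 [[382.4084091  325.48306734]]
0.065 0.016 [[424.08479769 325.52151674]]
```

View pics/w1.png

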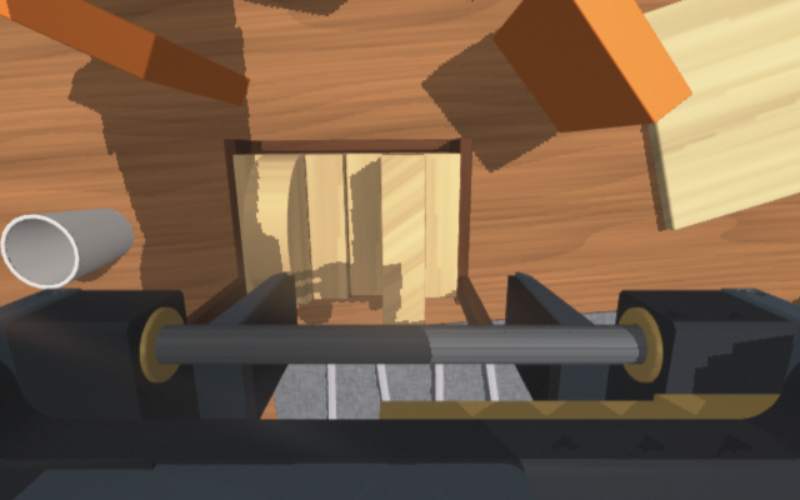

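The wrist view shows the board's square top at cols 381–427 and rows 152–322, which matches the prediction to within about 2 px. I'm going down to grip it.

{"api": "play_rows", "payload": {"motion": [[[0,0,0.7,0],[0,0,0.9,0],[0,0,0.9,0],[0,0,0.9,0],[0,0,0.9,0],[0,0,0.9,0],[0,0,0.8,0],[0,0,0,0]]]}}

```text
time_s: 4.82
ee_pos: [0.5858, -0.129, 0.202]
ee_rot: [3.141, -0.005, 3.065]
force: [-0.6, -0.0, -0.4]
finger_gap: 0.091
grasp_force: 0.0
```

{"api": "play_rows", "payload": {"motion": [[[0,0,0.6,0],[0,0,0.6,0],[0,0,0.5,0],[0,0,0.4,0],[0,0,0.2,0],[0,0,0,0],[0,0,0,0],[0,0,0,0]]]}}

```text
time_s: 5.48
ee_pos: [0.5884, -0.1302, 0.1604]
ee_rot: [-3.141, 0.001, 3.064]
force: [0.6, 0.0, 0.3]
finger_gap: 0.0911
grasp_force: 0.0
```

{"api": "play_rows", "payload": {"motion": [[[0,0,0,0],[0,0,0,0],[0,0,0,0],[0,0,0,0],[0,0,0,0],[0,0,0,0],[0,0,0,0],[0,0,0,0]]], "claw": -1, "force": 25}}

```text
time_s: 6.15
ee_pos: [0.588, -0.1301, 0.16]
ee_rot: [-3.142, 0.0, 3.064]
force: [-0.7, -0.3, -1.0]
finger_gap: 0.0407
grasp_force: 0.0
```

{"api": "play_rows", "payload": {"motion": [[[0,0,0,0],[0,0,0,0],[0,0,0,0],[0,0,0,0],[0,0,0,0],[0,0,0,0],[0,0,0,0],[0,0,0,0]]]}}

```text
time_s: 6.82
ee_pos: [0.588, -0.13, 0.1599]
ee_rot: [-3.142, -0.0, 3.064]
force: [-0.1, 0.3, 0.0]
finger_gap: 0.032
grasp_force: 25.0
```

{"api": "play_rows", "payload": {"motion": [[[0.1,0,0,0],[0.2,0,-0.07,0],[0.2,0,-0.07,0],[0.2,0,-0.07,0],[0.2,0,-0.06,0],[0.2,0,-0.06,0],[0.2,0,-0.05,0],[0,0,0,0]]]}}

```text
time_s: 7.48
ee_pos: [0.5614, -0.128, 0.1678]
ee_rot: [-3.142, -0.0, 3.064]
force: [3.0, 0.6, -3.6]
finger_gap: 0.0318
grasp_force: 25.0
```

{"api": "play_rows", "payload": {"motion": [[[0.2,0,-0.04,0],[0.2,0,-0.04,0],[0.2,0,-0.04,0],[0.2,0,-0.03,0],[0.2,0,-0.03,0],[0.2,0,-0.02,0],[0,0,0,0],[0,0,0,0]]]}}

```text
time_s: 8.15
ee_pos: [0.5376, -0.1261, 0.1714]
ee_rot: [3.142, -0.001, 3.064]
force: [3.0, -0.0, -2.2]
finger_gap: 0.0319
grasp_force: 25.0
```

```bash
python3 - <<'E'
from plant import bot, eyes
import cv2
print(bot.observe()["grasp_force"],bot.observe()["finger_gap"])
im=eyes.capture("side")[150:330,180:420]
cv2.imwrite("pics/s2.png",cv2.resize(im,None,fx=3,fy=3,interpolation=cv2.INTER_CUBIC))
E
```

```text
24.999622106552124 0.03188223143702479
```

View pics/s2.png

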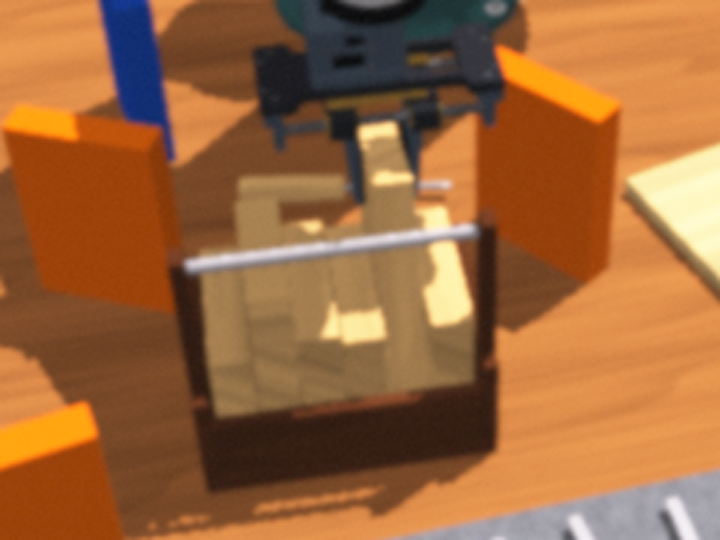

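The board is tipped forward: its top rear edge is at (390,180) in the crop, well in front of the rod at row 240. The arched blank hasn't moved. Next is the lift.

{"api": "play_rows", "payload": {"motion": [[[0,0,-0.1,0],[0,0,-0.2,0],[0,0,-0.3,0],[0,0,-0.4,0],[0.1,0,-0.5,0],[0.2,0,-0.5,0],[0.3,0,-0.5,0],[0.3,0,-0.5,0]]], "force": 30}}

```text
time_s: 8.87
ee_pos: [0.5196, -0.1248, 0.2328]
ee_rot: [-3.141, 0.0, 3.064]
force: [-0.4, 0.8, -4.2]
finger_gap: 0.0322
grasp_force: 30.0
```

{"api": "play_rows", "payload": {"motion": [[[0.3,0,-0.9,0],[0.3,0,-0.9,0],[0.2,0,-1,0],[0,0,-1,0],[0,0,-1,0],[0,0,-1,0],[0,0,-1,0],[0,0,-0.9,0]]]}}

```text
time_s: 9.53
ee_pos: [0.5034, -0.1235, 0.3876]
ee_rot: [-3.141, 0.001, 3.064]
force: [-0.7, 0.4, -4.6]
finger_gap: 0.0321
grasp_force: 30.0
```

```bash
python3 - <<'E'
from plant import bot, eyes
import cv2,numpy as np
s=bot.observe();print(s["ee_pos"],s["finger_gap"],s["force"])
im=eyes.capture("side")[20:320,160:480]
cv2.imwrite("pics/s3.png",cv2.resize(im,None,fx=2,fy=2,interpolation=cv2.INTER_CUBIC))
E
```

```text
[ 0.50344758 -0.1234648   0.38757165] 0.03211313552766342 [-0.74785565  0.39274271 -4.578602  ]
```

View pics/s3.png

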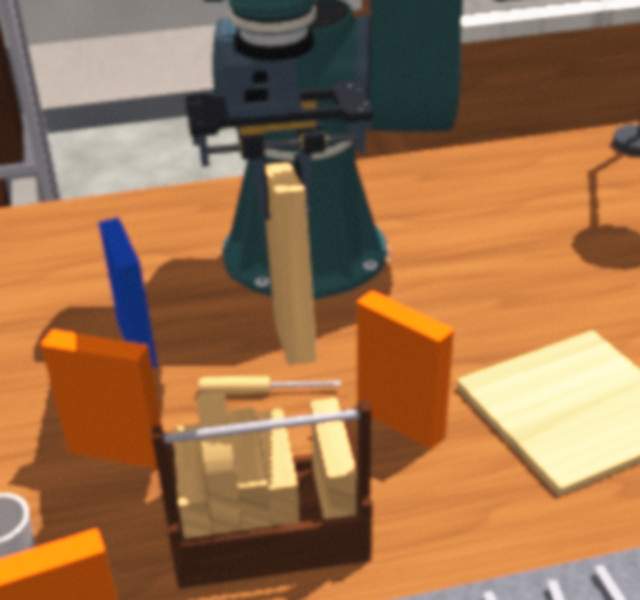

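It's held at about 16° of tilt and clear of the rack. The other blanks are still in place. I'll carry it over the orange board, whose top is at (400,310) in the crop, to the work board.

{"api": "play_rows", "payload": {"motion": [[[0.18,0.3,-0.4,0],[0.18,0.6,-0.4,0],[0.18,0.8,-0.3,0],[0.18,0.9,0,0],[0.18,0.9,0,0],[0.18,0.9,0,0],[0.18,0.9,0,0],[0.18,0.9,0,0]]]}}

```text
time_s: 10.25
ee_pos: [0.4838, 0.004, 0.4069]
ee_rot: [3.141, -0.001, 3.065]
force: [0.1, -0.1, -4.0]
finger_gap: 0.0319
grasp_force: 30.0
```

{"api": "play_rows", "payload": {"motion": [[[0.18,0.9,0,0],[0.18,0.9,0,0],[0.18,0.9,0,0],[0.18,0.9,0,0],[0.18,0.9,0,0],[0.18,0.9,0,0],[0.18,0.9,0,0],[0.18,0.9,0,0]]]}}

```text
time_s: 10.92
ee_pos: [0.466, 0.1495, 0.4069]
ee_rot: [-3.141, -0.001, 3.065]
force: [0.7, -0.6, -4.1]
finger_gap: 0.0319
grasp_force: 30.0
```

{"api": "play_rows", "payload": {"motion": [[[0.2,0.9,0,0],[0.2,0.9,0,0],[0.2,0.9,0,0],[0.2,0.9,0,0],[0.2,0.9,0,0],[0.2,0.8,0,0],[0.2,0.5,0,0],[0,0.2,0,0]]]}}

```text
time_s: 11.58
ee_pos: [0.4474, 0.2711, 0.407]
ee_rot: [-3.141, -0.001, 3.066]
force: [0.6, -0.7, -4.7]
finger_gap: 0.0318
grasp_force: 30.0
```

{"api": "play_rows", "payload": {"motion": [[[0,0.1,0.4,0],[0,0.1,0.8,0],[0,0,1,0],[0,0,1,0],[0,0,1,0],[0,0,1,0],[0,0,1,0],[0,0,1,0]]]}}

```text
time_s: 12.25
ee_pos: [0.4488, 0.273, 0.262]
ee_rot: [-3.141, -0.0, 3.064]
force: [0.4, 1.2, -4.4]
finger_gap: 0.0319
grasp_force: 30.0
```

{"api": "play_rows", "payload": {"motion": [[[0,0,0.9,0],[0,0,0.8,0],[0,0,0.6,0],[0,0,0.5,0],[0,0,0.4,0],[0,0,0.3,0],[0,0,0,0],[0,0,0,0]]]}}

```text
time_s: 12.92
ee_pos: [0.4493, 0.2739, 0.1937]
ee_rot: [3.142, 0.0, 3.064]
force: [-0.4, 0.4, -4.1]
finger_gap: 0.0319
grasp_force: 30.0
```

```bash
python3 - <<'E'
from plant import bot, eyes
import cv2,numpy as np
s=bot.observe();print(s["ee_pos"],s["finger_gap"],s["force"])
im=eyes.capture("side")[60:290,340:560]
cv2.imwrite("pics/s4.png",cv2.resize(im,None,fx=2.6,fy=2.6,interpolation=cv2.INTER_CUBIC))
E
```

```text
[0.44930393 0.27388028 0.19370425] 0.03189501793429408 [-0.3898492   0.37198678 -4.09221892]
```

View pics/s4.png

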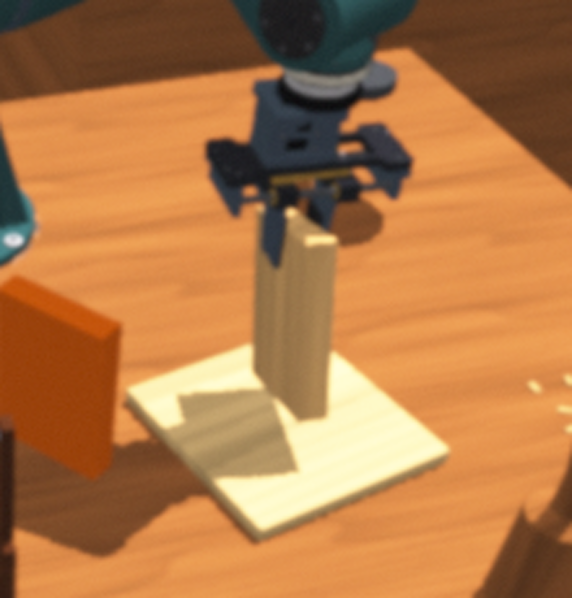

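The tilted board hangs just above the work board, with its rear foot edge around (310,415) in the crop. I'm lowering it slowly to first contact.

{"api": "play_rows", "payload": {"motion": [[[0,0,0.2,0],[0,0,0.2,0],[0,0,0.2,0],[0,0,0.15,0],[0,0,0.1,0],[0,0,0.1,0],[0,0,0,0],[0,0,0,0]]]}}

```text
time_s: 13.63
ee_pos: [0.4492, 0.2739, 0.1745]
ee_rot: [-3.142, -0.0, 3.064]
force: [0.7, -0.8, -4.8]
finger_gap: 0.0317
grasp_force: 30.0
```

{"api": "play_rows", "payload": {"motion": [[[0,0,0.05,0],[0,0,0.05,0],[0,0,0.05,0],[0,0,0.05,0],[0,0,0,0],[0,0,0,0],[0,0,0,0],[0,0,0,0]]], "force": 20}}

```text
time_s: 14.3
ee_pos: [0.4516, 0.2747, 0.1731]
ee_rot: [3.14, 0.005, 3.065]
force: [0.9, -3.6, 19.8]
finger_gap: 0.0321
grasp_force: 20.0
```

{"api": "play_rows", "payload": {"motion": [[[-0.2,0,0.0,0],[-0.2,0,0.03,0],[-0.2,0,0.03,0],[-0.2,0,0.04,0],[-0.2,0,0.04,0],[-0.2,0,0.04,0],[0,0,0,0],[0,0,0,0]]]}}

```text
time_s: 14.97
ee_pos: [0.4749, 0.2723, 0.1685]
ee_rot: [3.141, 0.003, 3.065]
force: [3.4, -3.7, 9.2]
finger_gap: 0.0322
grasp_force: 20.0
```

{"api": "play_rows", "payload": {"motion": [[[-0.2,0,0.05,0],[-0.2,0,0.05,0],[-0.2,0,0.06,0],[-0.2,0,0.06,0],[-0.2,0,0.06,0],[-0.1,0,0.03,0],[0,0,0,0],[0,0,0,0]]]}}

```text
time_s: 15.63
ee_pos: [0.4964, 0.2705, 0.1618]
ee_rot: [3.141, 0.003, 3.065]
force: [4.6, -3.2, 5.0]
finger_gap: 0.0322
grasp_force: 20.0
```

```bash
python3 - <<'E'
from plant import bot, eyes
import cv2,numpy as np
s=bot.observe();print(s["ee_pos"],s["finger_gap"],s["force"])
im=eyes.capture("side")[60:290,340:560]
cv2.imwrite("pics/s5.png",cv2.resize(im,None,fx=2.6,fy=2.6,interpolation=cv2.INTER_CUBIC))
E
```

```text
[0.49636629 0.27048044 0.1617605 ] 0.03223397390335461 [ 4.57039012 -3.16664095  5.02871404]
```

View pics/s5.png

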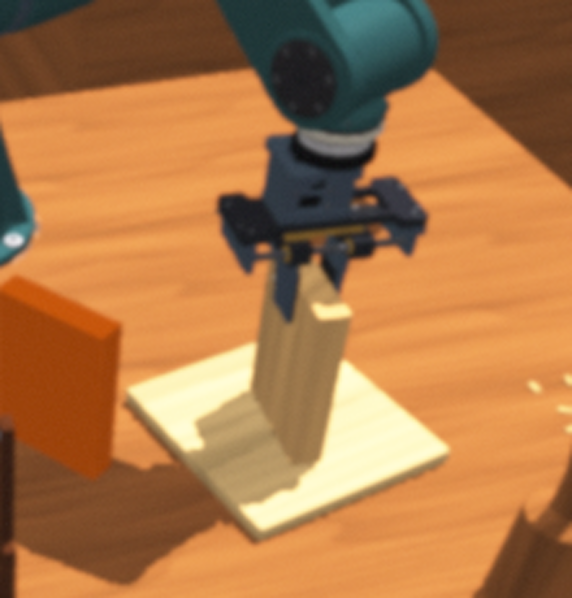

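The board stands upright on the work board, its rear foot edge at about (305,462) in the crop. Releasing, then backing off upward.

{"api": "play_rows", "payload": {"motion": [[[0,0,0,0],[0,0,0,0],[0,0,0,0],[0,0,0,0],[0,0,0,0],[0,0,0,0],[0,0,0,0],[0,0,0,0]]], "claw": 0.7}}

```text
time_s: 16.35
ee_pos: [0.495, 0.2703, 0.1607]
ee_rot: [-3.142, -0.0, 3.064]
force: [-1.1, -0.3, 0.2]
finger_gap: 0.0771
grasp_force: 0.0
```

{"api": "play_rows", "payload": {"motion": [[[0,0,-0.1,0],[0,0,-0.3,0],[0,0,-0.5,0],[0,0,-0.7,0],[0,0,-0.9,0],[0,0,-0.9,0],[0,0,-0.9,0],[0,0,-0.9,0]]]}}

```text
time_s: 17.02
ee_pos: [0.4951, 0.2703, 0.2668]
ee_rot: [3.141, 0.001, 3.064]
force: [-0.2, -0.1, -0.8]
finger_gap: 0.0773
grasp_force: 0.0
```

{"api": "play_rows", "payload": {"motion": [[[0.5,0,-0.9,0],[0.5,0,-0.9,0],[0,0,-0.5,0],[0,0,0,0],[0,0,0,0],[0,0,0,0],[0,0,0,0],[0,0,0,0]]]}}

```text
time_s: 17.68
ee_pos: [0.475, 0.2716, 0.3097]
ee_rot: [-3.141, -0.001, 3.064]
force: [0.2, 0.5, 0.6]
finger_gap: 0.0774
grasp_force: 0.0
```

```bash
python3 - <<'E'
from plant import bot, eyes
import cv2,numpy as np
s=bot.observe();print(s["ee_pos"],s["finger_gap"],s["force"])
im=eyes.capture("side")[60:320,200:560]
cv2.imwrite("pics/s6.png",cv2.resize(im,None,fx=2.2,fy=2.2,interpolation=cv2.INTER_CUBIC))
E
```

```text
[0.47495869 0.27162681 0.30970971] 0.07736017055992825 [0.23192291 0.54054064 0.55318458]
```

View pics/s6.png

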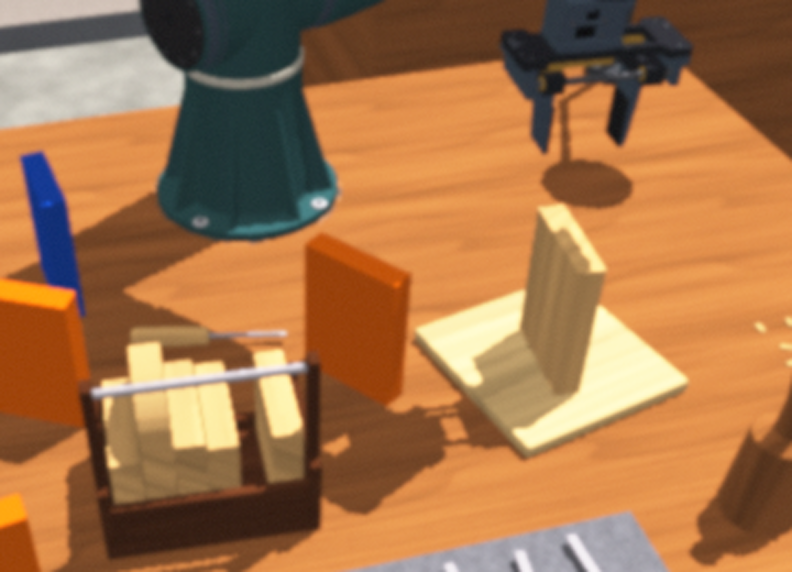

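The board stands upright in the middle of the work board, and the gripper is clear of it. The arched blank is still in its place in the rack.

```bash
python3 -c "
from plant import job
print(job.hand_in())"
```

```text
the job is handed in; nothing more can be done
None
```

I tipped the square-topped board forward about 15°, drew it out over the front lip and stood it upright in the middle of the work board, with the round-topped blank still in its place; the job is handed in (about 18 s of the 48 s), but no verdict came back.

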